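# Hold the cartridge lock open on a field DNA analyser

## Robot

A 7-joint arm with a two-finger parallel gripper is mounted at the origin on the work surface. World frame = base frame: x ahead of the robot, y to its left, z up, the work surface at z = 0. Lengths are in mm, angles in rad, forces in N, time in s.
With the tool pointing down it reaches from about 400 to 875 mm from the base axis. Payload 4.4 kg.
Tool frame: the origin (TCP) lies at the very end of the fingers, on their centre line; the grasp point (between the pads) lies 19 mm behind it; z points along the fingers, y is the line along which they close (so a half turn about z gives the same grasp; the last joint's range is limited). The gripper opens to 85 mm and grips with 20 to 120 N. Pads are 22 mm wide; open, the fingers measure 114 mm over their backs; the gripper's body (76 mm by 85 mm) begins 54 mm behind the grasp point. The pads swing forward as they close: fully open they stand 13 mm farther back than shut.
Start: joints at [-1.343, 0.628, 0.038, 1.517, -0.027, 0.996, -0.02], TCP at [188.21, 622.169, 231.313] pointing down, gripper open.
Joint ranges: [-3.06, 3.06], [-0.37, 2.12], [-1.25, 1.32], [0.18, 2.47], [-1.1, 4.24], [0.23, 1.98], [-2.94, 2.94]. Speed limits (rad/s): [2.57, 2.57, 3.14, 3.14, 3.14, 3.14, 3.14].

## Interface

Orientations are given as [roll, pitch, yaw] about the fixed x, y, z axes, in that order (R = Rz(yaw) Ry(pitch) Rx(roll)).
In Python, from cell import read_state, get_image, camera_info, finish_job gives the robot as it stands.
- The arm moves only by the tool play_rows, never from a script. Its argument "deltas" is one flat list of numbers, 7 for each row, row after row: the shift along the tool's x, y, z in mm, then the turn, a rotation vector about the tool's x, y, z in rad, then the opening, from 0 (shut) to 1 (fully open). In form: [dx, dy, dz, ax, ay, az, grip, dx, dy, dz, ax, ay, az, grip, ...]. A call has 1 to 10 rows; each row is the pose to reach, as a shift and turn from the pose commanded when the call began, along the tool's axes at that moment; what a row does not reach only later rows make up. A row lasts 1/8 s, in which the tool goes at most 62.5 mm and 10.7 degrees, less where a joint would pass 70% of its speed; a pose out of reach is approached as far as the arm can. A call with a gripper value outside its range is refused whole. The fingers move at their own pace and stop on an object; the grip force is fixed at half the most. Time passes only in rows, so rows that repeat a pose let the fingers close. It gives the time, the measured TCP pose, the force, the opening and the grip force at its end, in the units of the state.
- read_state(): the state, without advancing time (a new reading comes with each control period).
- get_image(name): name is "side" or "top" or "wrist"; returns the picture (420x560x3 uint8, red, green, blue); there is no depth.
- camera_info(name): a dict with "fx", "fy", "cx", "cy" (pixels), "distortion" ([k1, k2, p1, p2, k3] as OpenCV has them; the pictures are not rectified), "T" (4x4, takes a point from camera to world coordinates). Camera axes: x right, y down, z forward; pixel columns grow to the right and rows downward; lengths in mm; the calibration is good to about 2 mm. A picture is of the moment at which its call begins: read the wrist's pose just before it. camera_info takes no time and is no camera call; for the wrist camera it gives the pose at the moment of the call.
- finish_job(): hands the job in; it is judged then, once.
The state is a dict: "clock": time; "qpos": joint angles; "qd": joint speeds; "tau": joint torques, N m; "eef_pos": TCP position; "tool_rot": TCP orientation; "force": force on the tool from outside, world axes, zero at the start; "torque": the same for the moment, N m; "width": finger opening in mm; "gripper_force": force on a finger pad.
Only numpy, scipy, OpenCV 4.12 (cv2) and the standard library are available. Lean on these libraries where they do the work, as an engineer would, in place of code of your own. Each camera call takes 0.05 s, during which the arm holds its last target. There are 200 camera calls.

## Task

Raise the analyser's lid by its tab until it stands about 75 degrees open, just short of upright, let go and leave it standing there. Then take the knob of the spring-loaded locking plunger in the bay, pull it straight up as far as it goes and keep holding it there, clear of its hole, so that the cartridge can be drawn out: the program finishes while still holding the plunger up. Do not disturb the bottle, tube rack and swab box beside the analyser.

Things in the scene. Friction and masses are not known exactly. Their poses are not given: they have to be found in the camera images.
- analyser: Fixed black instrument, 212 (x) by 345 (y) by 105 mm high. Origin on the table under its bay's centre; -x is its front, z up; yaw about 60 to 115 degrees, so the front faces the robot's right. The bay is 190 (x) by 230 (y) mm inside, centred on the origin, deck 45 mm and rim 105 mm above the table, walls 11 mm. From y = -126 to -217 mm: console of equal height with a flat screen on top.
- lid_angle (a joint): Angle of the lid, rad: 0 shut, grows as it opens, 1.31 is 75 degrees, stop at 1.9. It starts shut or up to 7 degrees ajar. The hinge is stiff: lifting takes about 4 N at the tab, and the lid stays wherever it is left.
- lid_hinge (a point): Point on the hinge axis, at the analyser's (100, 0, 105) mm, in the middle of the bay's rear rim. The axis runs along the analyser's y. As the lid opens its tab rises and travels back towards the analyser's +x.
- lid: Flat black lid over the bay, 205 (x) by 254 (y) by 7 mm, 0.3 kg, with a grey pull tab in the middle of its front edge. Origin on the hinge axis, -x towards the tab, z its outer side. The tab juts out 42 mm beyond the lid's edge, 26 mm wide (y), 10 mm thick (z). Nothing over 35 mm high stands near the tab. Pinched across its 26 mm width, it can turn between the fingers.
- lid_tab (a point): Point to grip inside the tab, at the lid's (-232, 0, 3.5) mm: 27 mm past the lid's front edge, mid-width and mid-thickness.
- cartridge: White cartridge with purple caps, fixed on the bay's deck, parallel to the analyser, up to 45 mm off the bay's middle in y. Origin on the deck under the plunger's axis, at the analyser's x = -58 mm; z up. Block at x = 35 to 125 mm, 100 mm wide, 46 mm high. A 12 mm thick tongue with the seat hole lies under the plunger; a bracket 20 mm wide (y), 22 mm high, x = -36 to 12 mm, guides it.
- plunger_lift (a joint): Lift of the vertical locking plunger, m: 0 sprung home with its pin 9 mm deep in the hole, 0.015 at its upper stop. The spring pulls it down with 7 N at 0, 14 N at the stop; it snaps home when let go.
- plunger: The vertical locking plunger: an 8 mm steel pin with a black knob on top, an upright cylinder of 26 mm diameter, 22 mm high. Origin on its axis; when home at deck level (45 mm above the table), the knob's underside 28 mm above it. The knob's side stands 24 mm clear of the bay's front wall.
- knob (a point): Point on the knob's axis 12 mm above its underside, the height to grip.
- spray_bottle: Bystander: white capped bottle, 56 mm diameter, 130 mm high, standing behind the analyser. Origin at the centre of its underside.
- tube_rack: Bystander: clear rack of purple-capped tubes, 60 by 120 by 46 mm high, behind the analyser. Origin at the centre of its underside.
- swab_box: Bystander: white carton with a blue band, 70 by 100 by 35 mm high, lying in front of the analyser, to one side of the tab. Origin at the centre of its underside.

How it is judged:
By the outcome, as a careful person would: the job done as asked, in the order asked, and still so for the second after the job is handed in, while the arm keeps its last pose, push and grip.
It also fails if it takes over 51 s, if anything falls off the work surface, if the arm or the gripper's body presses on something with over 40 N, if the wrist force passes 120 N, or if a joint passes its speed limit or range.

## Working session

There is one attempt and no reset: what is moved stays moved. The work goes in short steps, Python scripts to look and compute and a tool call to move; the robot and the scene stay as the last step left them, time stands still between calls to the robot, and variables do not carry over. Pictures are saved under pics/ and viewed, at most 10 in all, crops included, and the job is handed in when it is done.

Besides the shell and the picture viewer there is one more tool, called after "Emit:" in YAML: its name, and indented under it one key for each argument. play_rows: Moves the arm, as the interface text tells. Its arguments: {"type":"object","properties":{"deltas":{"type":"array"}},"required":["deltas"]}

```bash
mkdir -p pics; python3 - <<'E'
from cell import *
import cv2,numpy as np
s=read_state();print(s['clock'],s['eef_pos'],s['tool_rot'],s['width'])
for n in("top","side"):
    im=get_image(n);cv2.imwrite(f'pics/{n}0.png',im[:,:,::-1]);c=camera_info(n);print(n,c['fx'],c['cx'],c['cy'],c['distortion'],np.round(c['T'],3).tolist())
E
```

```text
0.0 [188.02386721 621.55443934 230.38684097] [-3.13967354e+00  2.39389253e-05  2.84778290e+00] 85.20991381980299
top 456.63202760634255 282.26610192941916 212.17183969041383 [-0.15172884  0.          0.          0.          0.        ] [[-0.006, -0.98, 0.198, 451.457], [-1.0, 0.004, -0.012, 34.671], [0.011, -0.198, -0.98, 966.171], [0.0, 0.0, 0.0, 1.0]]
side 427.4844188635689 273.2039788024653 218.06708343738632 [-0.09984728  0.          0.          0.          0.        ] [[0.98, -0.139, 0.144, 521.153], [-0.2, -0.607, 0.769, -620.581], [-0.02, -0.783, -0.622, 624.211], [0.0, 0.0, 0.0, 1.0]]
```

View pics/top0.png

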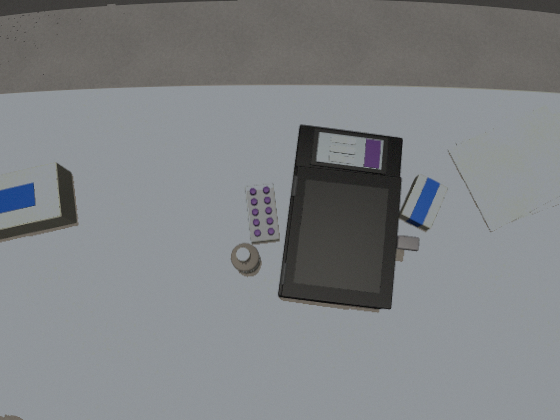

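View pics/side0.png

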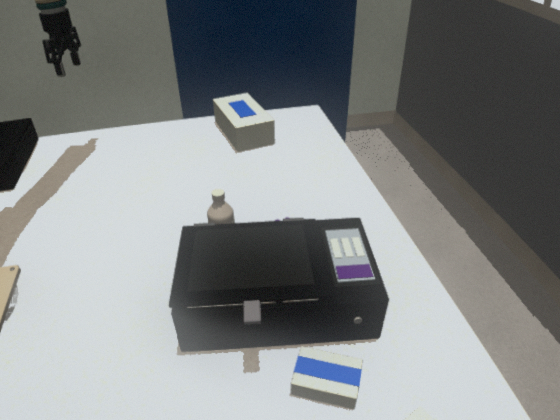

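Top view: the analyser covers (280–402, 126–307), with the console at the top (world +x). The tab is at about (408,243), the swab box at (425,202), the rack at (262,212) and the bottle at (245,257). In the side view the tab is at about (252,311). I'll enlarge for corner pixels.

```bash
cat > h.py <<'E'
from cell import *
import cv2,numpy as np
def ray(n,px,c=None):
    c=c or camera_info(n);K=np.array([[c['fx'],0,c['cx']],[0,c['fy'],c['cy']],[0,0,1]])
    p=cv2.undistortPoints(np.array([[px]],float),K,np.array(c['distortion'])).ravel()
    T=np.array(c['T']);d=T[:3,:3]@np.array([p[0],p[1],1]);return T[:3,3],d/np.linalg.norm(d)
def onz(n,px,z,c=None):
    o,d=ray(n,px,c);return o+d*(z-o[2])/d[2]
def tri(a,b):
    A=np.zeros((3,3));v=np.zeros(3)
    for o,d in(a,b):
        P=np.eye(3)-np.outer(d,d);A+=P;v+=P@o
    x=np.linalg.solve(A,v);return x,[np.linalg.norm((np.eye(3)-np.outer(d,d))@(x-o)) for o,d in(a,b)]
E
python3 - <<'E'
import cv2,numpy as np
def br(im): return np.clip(255*(im/255.)**0.5,0,255).astype(np.uint8)
t=br(cv2.imread('pics/top0.png'));s=br(cv2.imread('pics/side0.png'))
a=cv2.resize(t[115:315,270:450],None,fx=3,fy=3,interpolation=cv2.INTER_CUBIC)
cv2.imwrite('pics/tc.png',a)
cv2.imwrite('pics/sc.png',cv2.resize(s[205:405,160:400],None,fx=3,fy=3,interpolation=cv2.INTER_CUBIC))
E
```

```text
(no output)
```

View pics/tc.png

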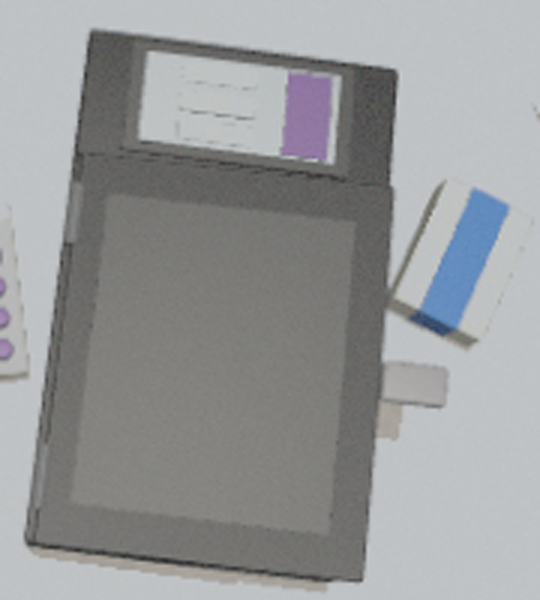

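View pics/sc.png

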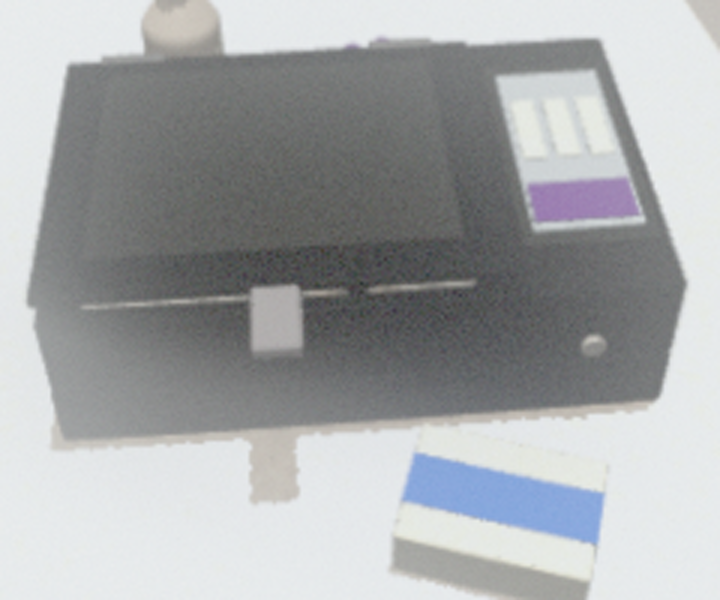

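Top crop: console corners at (92,31) and (397,71), tab outer corners at (447,366) and (444,407). Side crop: tab outer top edge from (251,350) to (301,348), console corners at (686,283) and (602,40). A light gap shows under the lid, so it is slightly ajar.

```bash
python3 - <<'E'
from h import *
f=lambda u,o:[(u[0]+.5)/3-.5+o[0],(u[1]+.5)/3-.5+o[1]]
t=lambda *u:f(u,(270,115)); s=lambda *u:f(u,(160,205))
r=lambda x:np.round(x,1)
cr=onz('top',t(92,31),105);cf=onz('top',t(397,71),105);print('console top',r(cr),r(cf),np.linalg.norm(cr-cf))
cr2=onz('side',s(602,40),105);cf2=onz('side',s(686,283),105);print('console side',r(cr2),r(cf2),np.linalg.norm(cr2-cf2))
for n,a,b in(('corner f',t(397,71),s(686,283)),('corner r',t(92,31),s(602,40)),('tab out far',t(447,366),s(301,348)),('tab out near',t(444,407),s(251,351)),('lid near',t(362,580),s(33,301))):
    x,e=tri(ray('top',a),ray('side',b));print(n,r(x),r(e))
fn=onz('top',t(362,580),112);print('lid near front z112',r(fn))
for nm,a,b in(('top',cr,cf),('side',cr2,cf2)):
    ex=(a-b)[:2];yaw=np.arctan2(ex[1],ex[0]);print(nm,np.degrees(yaw))
def pose(m,yaw): # m midpoint of far edge (analyser (0,-217))
    c,s_=np.cos(yaw),np.sin(yaw);return m[:2]-np.array([[c,-s_],[s_,c]])@[0,-217]
e=((cr-cf)/np.linalg.norm(cr-cf));e2=(cr2-cf2)/np.linalg.norm(cr2-cf2)
print(pose((cr+cf)/2,np.arctan2(e[1],e[0])),pose((cr2+cf2)/2,np.arctan2(e2[1],e2[0])))
# long front edge
d=cf-fn;print('front edge yaw',np.degrees(np.arctan2(d[1],d[0]))+90,np.linalg.norm(d))
print('box',[r(onz('top',t(*u),35)) for u in((395,300),(475,345),(537,212),(455,180))])
E
```

```text
console top [804.7 -13.7 105. ] [ 777.4 -219.8  105. ] 207.9210185989777
console side [807.2 -16.3 105. ] [ 778.  -220.5  105. ] 206.3431735883909
corner f [ 778.  -220.1  104.3] [0.3 0.3]
corner r [807.  -14.  102.7] [1.3 1.3]
tab out far [ 571.8 -233.5  125.8] [1.3 1.3]
tab out near [ 546.9 -230.1  125.5] [0.3 0.3]
lid near [ 442.  -173.6  122.4] [0.7 0.7]
lid near front z112 [ 441.2 -176.3  112. ]
top 82.43621685492118
side 81.86163523765887
[575.92749046 -88.19500469] [577.76385815 -87.68978268]
front edge yaw 82.62331056364633 339.02115808933456
box [array([ 633.4, -227.9,   35. ]), array([ 601. , -283.7,   35. ]), array([ 697.5, -337.2,   35. ]), array([ 721.2, -277.6,   35. ])]
```

```bash
cat >> h.py <<'E'
from scipy.spatial.transform import Rotation as R
def go(p,rpy):
    s=read_state();R0=R.from_euler('xyz',s['tool_rot']);Rt=R.from_euler('xyz',rpy)
    print('t',round(s['clock'],2),'pos',np.round(s['eef_pos'],1),'rot',np.round(s['tool_rot'],3),'w',round(s['width'],1),'F',np.round(s['force'],1))
    print('d',np.round(R0.inv().apply(np.array(p)-s['eef_pos']),1),'rv',np.round((R0.inv()*Rt).as_rotvec(),3))
YAW=np.radians(82.3);O=np.array([577.3,-88.3])
def A(x,y,z): # analyser mm -> world
    c,s=np.cos(YAW),np.sin(YAW);return np.array([O[0]+c*x-s*y,O[1]+s*x+c*y,z])
E
python3 - <<'E'
from h import *
p=A(-133,0,200);print(p);go(p,[np.pi,0,YAW])
E
```

```text
[ 559.47983734 -220.10076556  200.        ]
t 0.1 pos [188.  621.6 230.5] rot [-3.14  -0.     2.848] w 85.0 F [-0.4 -0.1  0.3]
d [-599.3 -698.    31.7] rv [-1.000e-03  1.000e-03  1.411e+00]
```

Emit:
play_rows:
  deltas: [-599,-698,0,0,0,1.411,1,-599,-698,0,0,0,1.411,1,-599,-698,0,0,0,1.411,1,-599,-698,0,0,0,1.411,1,-599,-698,0,0,0,1.411,1,-599,-698,0,0,0,1.411,1,-599,-698,0,0,0,1.411,1,-599,-698,0,0,0,1.411,1,-599,-698,0,0,0,1.411,1,-599,-698,0,0,0,1.411,1]

```text
clock: 1.35
eef_pos: [440.9, 48.7, 231.3]
tool_rot: [3.142, -0.0, 1.437]
force: [1.7, 0.3, 0.8]
width: 85.5
gripper_force: 0.0
```

```bash
python3 - <<'E'
from h import *
go(A(-133,0,200),[np.pi,0,YAW])
E
```

```text
t 1.35 pos [440.9  48.7 231.3] rot [ 3.142 -0.     1.437] w 85.5 F [1.7 0.3 0.8]
d [-250.7  153.3   31.2] rv [ 0.    -0.     0.001]
```

Emit:
play_rows:
  deltas: [-251,153,0,0,0,0,1,-251,153,0,0,0,0,1,-251,153,0,0,0,0,1,-251,153,0,0,0,0,1,-251,153,0,0,0,0,1,-251,153,30,0,0,0,1,-251,153,30,0,0,0,1,-251,153,30,0,0,0,1]

```text
clock: 2.35
eef_pos: [558.7, -218.2, 201.7]
tool_rot: [-3.142, -0.0, 1.438]
force: [-0.4, -0.5, -0.5]
width: 85.4
gripper_force: 0.0
```

```bash
python3 - <<'E'
from h import *
c=camera_info('wrist');im=get_image('wrist');cv2.imwrite('pics/w1.png',np.clip(255*(im[:,:,::-1]/255.)**.6,0,255))
print(np.round(c['T'],3).tolist(),c['fx'])
K=np.array([[c['fx'],0,c['cx']],[0,c['fy'],c['cy']],[0,0,1]]);T=np.linalg.inv(c['T'])
P=np.array([A(-147,y,125) for y in(-13,13)])
print(cv2.projectPoints(P,cv2.Rodrigues(T[:3,:3])[0],T[:3,3],K,np.array(c['distortion']))[0].squeeze())
go(A(-133,0,104),[np.pi,0,YAW])
E
```

```text
[[0.991, -0.127, -0.043, 568.833], [-0.134, -0.937, -0.323, -134.05], [0.001, 0.326, -0.945, 345.664], [0.0, 0.0, 0.0, 1.0]] 310.05849742621126
[[299.38828856 239.70284287]
 [266.00914392 239.70617578]]
t 2.4 pos [ 559.  -218.3  202.2] rot [ 3.141 -0.     1.438] w 85.4 F [ 0.4 -0.1 -0.6]
d [-1.7  0.6 98.2] rv [ 0.001 -0.     0.002][ WARN:0@0.480] global loadsave.cpp:1063 imwrite_ Unsupported depth image for selected encoder is fallbacked to CV_8U.
```

View pics/w1.png

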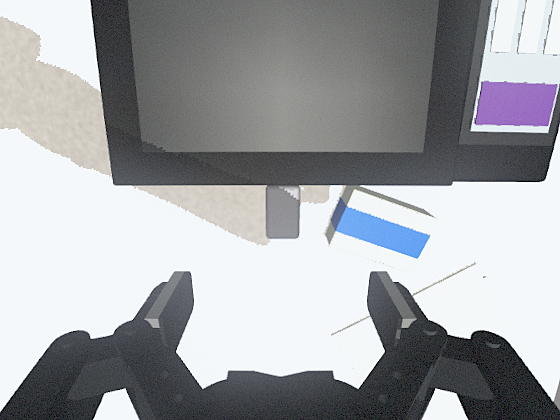

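The wrist view shows the tab's outer corners at (266,239) and (300,239), within 1 px of my prediction. I'll descend and pinch.

Emit:
play_rows:
  deltas: [-1,0.6,50,0,0,0,1,-1,0.6,98,0,0,0,1,-1,0.6,98,0,0,0,1,-1,0.6,98,0,0,0,0,-1,0.6,98,0,0,0,0,-1,0.6,98,0,0,0,0,-1,0.6,98,0,0,0,0,-1,0.6,98,0,0,0,0,-1,0.6,98,0,0,0,0]

```text
clock: 3.52
eef_pos: [560.3, -220.3, 103.8]
tool_rot: [3.139, 0.001, 1.437]
force: [3.3, -1.2, 1.8]
width: 24.9
gripper_force: 60.7
```

```bash
python3 - <<'E'
from h import *
go(A(-133,0,104),[np.pi,0,YAW])
# arc: grasp point rel hinge in analyser xz
s=read_state();x=-133.;z=s['eef_pos'][2]+19-105
h=np.array([x-100,z]);print(h)
t0=.05
for th in np.r_[np.linspace(t0,1.31,13)[1:],1.33]:
    a=th-t0;v=np.array([h[0]*np.cos(a)+h[1]*np.sin(a),-h[0]*np.sin(a)+h[1]*np.cos(a)])-h
    print(round(th,3),np.round(v,1))
E
```

```text
t 3.52 pos [ 560.3 -220.3  103.8] rot [3.139e+00 1.000e-03 1.437e+00] w 24.9 F [ 3.3 -1.2  1.8]
d [ 0.1 -0.8 -0.2] rv [0.003 0.001 0.001]
[-233.           17.80028983]
0.155 [ 3.1 24.3]
0.26 [ 8.8 48.2]
0.365 [17.  71.3]
0.47 [27.5 93.5]
0.575 [ 40.3 114.4]
0.68 [ 55.2 133.9]
0.785 [ 72.1 151.7]
0.89 [ 90.7 167.6]
0.995 [110.9 181.5]
1.1 [132.5 193.2]
1.205 [155.2 202.5]
1.31 [178.7 209.5]
1.33 [183.2 210.5]
```

Emit:
play_rows:
  deltas: [3,0,-24,0,0,0,0,9,0,-48,0,0,0,0,17,0,-71,0,0,0,0,27.5,0,-93.5,0,0,0,0,40,0,-114,0,0,0,0,55,0,-134,0,0,0,0,72,0,-152,0,0,0,0,91,0,-168,0,0,0,0,91,0,-168,0,0,0,0]

```text
clock: 4.65
eef_pos: [572.6, -128.0, 271.6]
tool_rot: [3.139, -0.001, 1.439]
force: [5.9, 2.2, -2.0]
width: 24.7
gripper_force: 60.2
```

```bash
python3 - <<'E'
from h import *
s=read_state();print(s['width'],s['gripper_force'],s['force'],s['torque'],np.round(s['qpos'],2))
go(A(-133+178.7,0,103.8+209.5),[np.pi,0,YAW])
E
```

```text
24.701089121103397 60.192532539367676 [ 5.8876015  2.1758329 -1.9618855] [ 0.28803769 -1.34884651 -0.21742263] [-0.14  0.53  0.49  1.66 -0.29  1.02  0.32]
t 4.65 pos [ 572.6 -128.   271.6] rot [ 3.139e+00 -1.000e-03  1.439e+00] w 24.7 F [ 5.9  2.2 -2. ]
d [ 85.7  -0.4 -41.6] rv [ 0.003 -0.001  0.003]
```

Emit:
play_rows:
  deltas: [20,0,-14,0,0,0,0,41.5,0,-25.5,0,0,0,0,64,0,-35,0,0,0,0,87.5,0,-42,0,0,0,0,87.5,0,-42,0,0,0,0,87.5,0,-42,0,0,0,0]

```text
clock: 5.4
eef_pos: [583.9, -43.9, 312.4]
tool_rot: [3.139, 0.001, 1.436]
force: [6.3, -1.0, -3.7]
width: 24.5
gripper_force: 60.8
```

```bash
python3 - <<'E'
from h import *
go(A(-133+178.7,0,103.8+209.5),[np.pi,0,YAW])
im=get_image('side');im=np.clip(255*(im[:,:,::-1]/255.)**.5,0,255).astype(np.uint8)
cv2.imwrite('pics/s2.png',cv2.resize(im[100:360,130:420],None,fx=2.2,fy=2.2))
E
```

```text
t 5.4 pos [583.9 -43.9 312.4] rot [3.139e+00 1.000e-03 1.436e+00] w 24.5 F [ 6.3 -1.  -3.7]
d [ 0.8 -0.6 -0.9] rv [ 0.002  0.001 -0.   ]
```

View pics/s2.png

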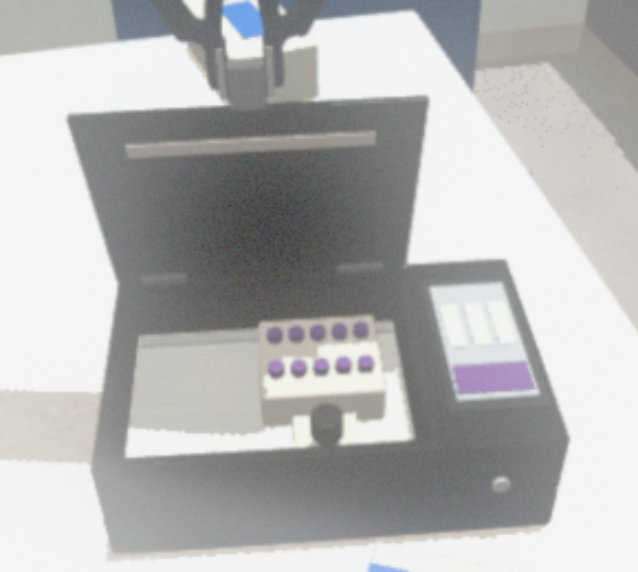

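The side view shows the lid standing open, with its free-edge corners at crop (70,117) and (427,98), and the tab still gripped. The knob's top is at crop (327,411), with the cartridge behind it. I'll release and lift clear.

Emit:
play_rows:
  deltas: [0,0,0,0,0,0,1,0,0,0,0,0,0,1,0,0,0,0,0,0,1,0,0,0,0,0,0,1,0,0,-30,0,0,0,1,0,0,-70,0,0,0,1,-60,0,-70,0,0,0,1,-120,0,-70,0,0,0,1,-140,0,-70,0,0,0,1,-140,0,-70,0,0,0,1]

```text
clock: 6.7
eef_pos: [563.6, -183.1, 383.3]
tool_rot: [-3.141, -0.0, 1.434]
force: [0.4, 0.8, -0.2]
width: 85.4
gripper_force: 0.0
```

```bash
python3 - <<'E'
from h import *
f=lambda u,v:[(u+.5)/2.2-.5+130,(v+.5)/2.2-.5+100]
r=lambda x:np.round(x,1)
Rm=np.array([[np.cos(YAW),-np.sin(YAW),0],[np.sin(YAW),np.cos(YAW),0],[0,0,1]]);o=np.array([*O,0])
for px,y in((f(70,117),127),(f(427,98),-127)):
    c,d=ray('side',px);c=Rm.T@(c-o);d=Rm.T@d;p=c+d*(y-c[1])/d[1];print('lid corner',r(p),np.degrees(np.arctan2(p[2]-105,100-p[0])),np.hypot(p[2]-105,100-p[0]))
    # on circle R=205
    ts=np.linspace(300,1300,20000);q=c+ts[:,None]*d;e=np.abs(np.hypot(q[:,2]-105,100-q[:,0])-205);
    i=np.argmin(e);print('circle',r(q[i]),np.degrees(np.arctan2(q[i,2]-105,100-q[i,0])),e[i])
k=onz('side',f(327,411),95);print('knob side',r(k),r(Rm.T@(k-o)))
im=get_image('top');cv2.imwrite('pics/t3raw.png',im[:,:,::-1]);b=np.clip(255*(im[:,:,::-1]/255.)**.5,0,255).astype(np.uint8)
im=get_image('side');b2=np.clip(255*(im[:,:,::-1]/255.)**.5,0,255).astype(np.uint8)
a=cv2.resize(b[115:315,270:420],None,fx=3,fy=3);d=cv2.resize(b2[100:300,140:340],None,fx=1.7,fy=1.7)
out=np.zeros((600,800,3),np.uint8);out[:,:450]=a;out[:340,455:795]=d;cv2.imwrite('pics/t3.png',out)
go(A(-58,0,250),[np.pi,0,YAW])
E
```

```text
lid corner [ 60.6 127.  293.6] 78.21241756204465 192.6692157301213
circle [ 44.8 123.2 302.4] 74.36834752396571 0.001730549989076735
lid corner [  47.5 -127.   301.1] 75.02625240246928 203.03468410179372
circle [  45.1 -126.5  302.5] 74.46055591236326 0.0017671546144129024
knob side [ 615.8 -146.9   95. ] [-52.9 -46.   95. ]
t 6.8 pos [ 564.7 -179.7  383. ] rot [-3.141e+00 -2.000e-03  1.439e+00] w 85.5 F [0.7 1.  0.4]
d [ 34.    0.4 133. ] rv [-0.    -0.002  0.003]
```

View pics/t3.png

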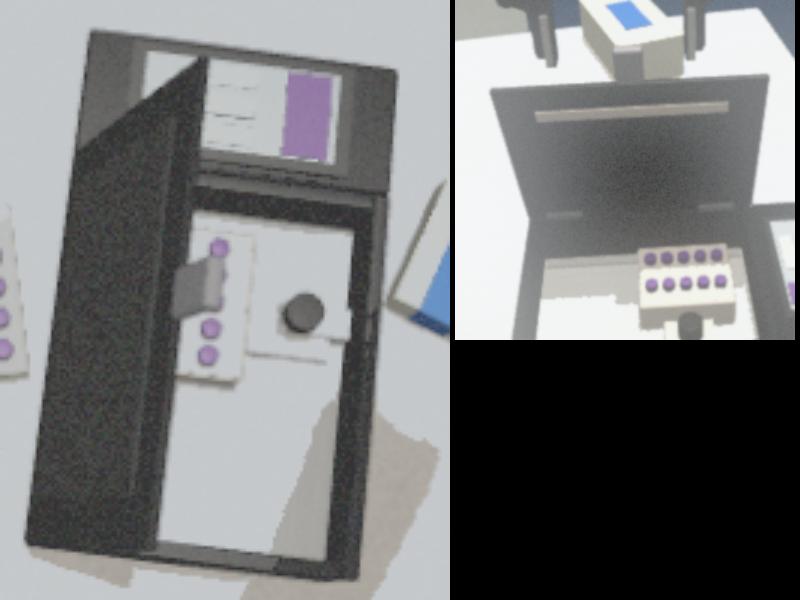

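The lid stands at about 74.5° after release. In the top crop the knob blob is centred near (304,313), and the tool is clear. Next I'll locate the knob precisely from both views.

```bash
python3 - <<'E'
from h import *
r=lambda x:np.round(x,1)
Rm=np.array([[np.cos(YAW),-np.sin(YAW),0],[np.sin(YAW),np.cos(YAW),0],[0,0,1]]);o=np.array([*O,0])
def blob(n,c,h):
    im=get_image(n);x,y=c;w=im[y-h:y+h,x-h:x+h].max(2)
    m=(w<70).astype(np.uint8);k,l,st,ce=cv2.connectedComponentsWithStats(m)
    i=l[h,h];print(n,st[i],ce[i]+[x-h,y-h]);return ce[i]+[x-h,y-h],st[i]
ct,_=blob('top',(371,219),11);cs,_=blob('side',(278,290),14)
for z in(84,95):
  for n,c in(('top',ct),('side',cs)): p=onz(n,c,z);print(n,z,r(p),r(Rm.T@(p-o)))
x,e=tri(ray('top',ct),ray('side',cs));print(r(x),r(e),r(Rm.T@(x-o)))
E
```

```text
top [  4   5  14  14 148] [370.46621622 219.22972973]
side [  8   8  20  20 237] [278.35864979 293.6835443 ]
top 84 [ 614.9 -151.    84. ] [-57.1 -45.7  84. ]
side 84 [ 614.5 -152.7   84. ] [-58.8 -45.5  84. ]
top 95 [ 612.9 -148.7   95. ] [-55.1 -43.4  95. ]
side 95 [ 612.6 -162.2   95. ] [-68.5 -44.9  95. ]
[ 615.  -151.3   82.5] [0.2 0.2] [-57.4 -45.8  82.5]
```

The two views agree on the knob at analyser (-58,-45), height about 83, which fits the stated geometry. I'll approach with the gripper tilted 15° away from the lid, so the wrist camera clears the lid's edge.

```bash
python3 - <<'E'
from h import *
print(A(-53,-45,66.6));go(A(-53,-45,250),[np.pi,-.262,YAW])
E
```

```text
[ 614.79297616 -146.85148793   66.6       ]
t 6.9 pos [ 564.9 -179.3  383. ] rot [-3.141e+00 -1.000e-03  1.440e+00] w 85.5 F [-0.2  0.5 -0.7]
d [ 38.4  45.4 133. ] rv [-0.001  0.261  0.004]
```

Emit:
play_rows:
  deltas: [38,45,0,0,0.262,0,0.75,38,45,0,0,0.262,0,0.75,38,45,0,0,0.262,0,0.75,38,45,50,0,0.262,0,0.75,38,45,100,0,0.262,0,0.75,38,45,150,0,0.262,0,0.75,38,45,200,0,0.262,0,0.75,38,45,240,0,0.262,0,0.75,38,45,240,0,0.262,0,0.75,38,45,240,0,0.262,0,0.75]

```text
clock: 8.15
eef_pos: [615.0, -149.7, 145.2]
tool_rot: [3.139, -0.261, 1.439]
force: [-0.5, -0.6, 0.7]
width: 63.9
gripper_force: 0.0
```

```bash
python3 - <<'E'
from h import *
c=camera_info('wrist');im=get_image('wrist');cv2.imwrite('pics/w4.png',np.clip(255*(im[:,:,::-1]/255.)**.6,0,255).astype(np.uint8))
K=np.array([[c['fx'],0,c['cx']],[0,c['fy'],c['cy']],[0,0,1]]);T=np.linalg.inv(c['T'])
P=np.array([A(-58,-45,95),A(-45,-45,95),A(-58,-32,95),A(-58,-58,95)])
print(cv2.projectPoints(P,cv2.Rodrigues(T[:3,:3])[0],T[:3,3],K,np.array(c['distortion']))[0].squeeze())
go(A(-53,-45,66.6),[np.pi,-.262,YAW])
s=read_state();R0=R.from_euler('xyz',s['tool_rot']);print(R0.inv().apply([0,0,1]))
E
```

```text
[[280.34864219 256.73500189]
 [280.36454045 238.0941428 ]
 [261.52002619 256.72733999]
 [299.16922086 256.72686845]]
t 8.2 pos [ 615.3 -150.1  145.7] rot [ 3.138 -0.261  1.439] w 64.1 F [0.5 0.5 0.3]
d [-17.3  -1.3  77.2] rv [0.003 0.001 0.002]
[ 0.25802526  0.00380119 -0.96613069]
```

View pics/w4.png

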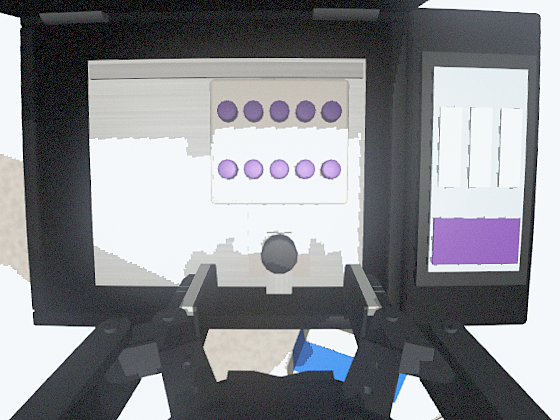

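The wrist view shows the knob top at (279.5,254), about 2 mm further toward +x than predicted and centred between the fingers. I'll descend and grip.

Emit:
play_rows:
  deltas: [-5.5,-0.5,26,0,0,0,0.75,-10.5,-1,52,0,0,0,0.75,-16,-1,77,0,0,0,0.75,-16,-1,77,0,0,0,0.75,-16,-1,77,0,0,0,0,-16,-1,77,0,0,0,0,-16,-1,77,0,0,0,0,-16,-1,77,0,0,0,0,-16,-1,77,0,0,0,0]

```text
clock: 9.32
eef_pos: [615.0, -146.2, 66.8]
tool_rot: [3.138, -0.262, 1.437]
force: [0.3, 0.3, 7.5]
width: 24.3
gripper_force: 58.7
```

```bash
python3 - <<'E'
from h import *
go(A(-52,-45,66.6),[np.pi,-.262,YAW])
s=read_state();print(s['gripper_force'],R.from_euler('xyz',s['tool_rot']).inv().apply([0,0,1]))
E
```

```text
t 9.32 pos [ 615.  -146.2   66.8] rot [ 3.138 -0.262  1.437] w 24.3 F [0.3 0.3 7.5]
d [ 0.3 -0.1  0.2] rv [0.004 0.    0.001]
58.66623938083649 [ 0.25869726  0.00374624 -0.96595119]
```

Emit:
play_rows:
  deltas: [1,0,-4,0,0,0,0,2,0,-7.5,0,0,0,0,3,0,-11,0,0,0,0,3.5,0,-13,0,0,0,0,3.5,0,-13,0,0,0,0,3.5,0,-13,0,0,0,0]

```text
clock: 10.07
eef_pos: [614.8, -146.2, 77.1]
tool_rot: [3.139, -0.26, 1.437]
force: [6.4, -0.2, -12.2]
width: 24.4
gripper_force: 59.4
```

Emit:
play_rows:
  deltas: [0.5,0,-2,0,0,0,0,1,0,-4,0,0,0,0,1,0,-4,0,0,0,0,1,0,-4,0,0,0,0]

```text
clock: 10.58
eef_pos: [614.8, -146.2, 80.9]
tool_rot: [3.139, -0.26, 1.437]
force: [7.7, -1.0, -13.9]
width: 24.4
gripper_force: 59.5
```

Emit:
play_rows:
  deltas: [0.3,0,-1,0,0,0,0,0.5,0,-2,0,0,0,0,0.5,0,-2,0,0,0,0,0.5,0,-2,0,0,0,0]

```text
clock: 11.08
eef_pos: [614.8, -146.2, 82.0]
tool_rot: [3.14, -0.259, 1.437]
force: [9.0, -1.1, -20.4]
width: 24.2
gripper_force: 60.3
```

The force rose to 20 N while travel stalled at about 15 mm, so the plunger is at its stop. I'll hold for a second and check for slip and the lid's state.

Emit:
play_rows:
  deltas: [0,0,0,0,0,0,0,0,0,0,0,0,0,0,0,0,0,0,0,0,0,0,0,0,0,0,0,0,0,0,0,0,0,0,0,0,0,0,0,0,0,0,0,0,0,0,0,0,0,0,0,0,0,0,0,0]

```text
clock: 12.08
eef_pos: [614.8, -146.3, 82.0]
tool_rot: [3.14, -0.259, 1.437]
force: [9.4, -0.3, -20.4]
width: 24.1
gripper_force: 60.3
```

```bash
python3 - <<'E'
from h import *
g=lambda n:np.clip(255*(get_image(n)[:,:,::-1]/255.)**.5,0,255).astype(np.uint8)
out=np.hstack([cv2.resize(g('side')[90:350,150:350],(400,520)),cv2.resize(g('top')[115:315,235:435],(400,520))]);cv2.imwrite('pics/e.png',out)
E
```

```text
(no output)
```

View pics/e.png

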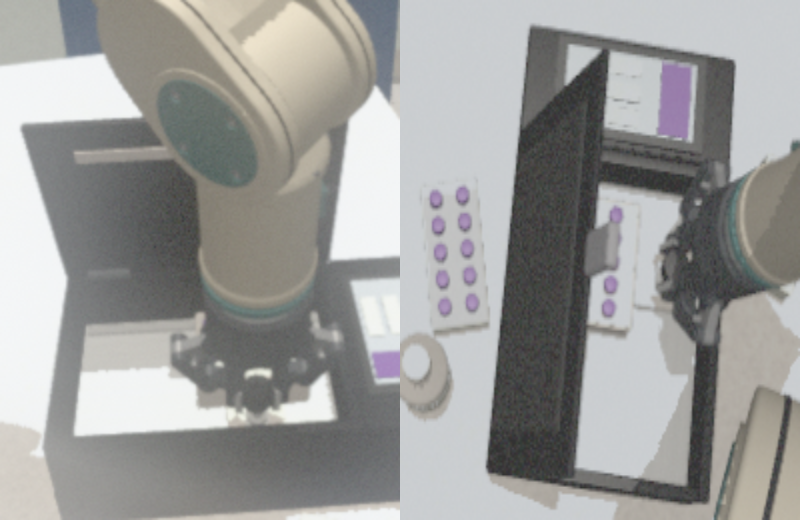

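The lid stands where it was left, with its free edge at composite (605,55) in the top view. The knob is held up in the gripper at (258,395) in the side view, and the bottle and rack are undisturbed.

```bash
python3 -c "
from cell import *
print(finish_job())"
```

```text
the job is handed in; nothing more can be done
None
```

I handed the job in at about 12 s. The lid stands about 74–75° open, and the gripper is still holding the plunger up at its stop, about 15 mm up. The bottle and rack look undisturbed; the swab box was out of view in the final check.

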